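# Set a lamination jig's gap with a gauge blade

### The job

Set the gap of the display-lamination jig with the blue-handled gauge: take it from the white stand, lower its blade fully home into the jig's gauge slot and let go, then slide the jaw by its red grip until the nose rests snugly against the blade. Then, leaving the jaw where it is set, draw the gauge out and put it back fully home in its empty place in the stand and let go. Never let the gauge drop, and leave the yellow gauge, the tape roll, the screwdriver and the stack of panels where they are.

Things in the scene. Friction and masses are not known exactly. Their poses are not given: they have to be found in the camera images.
- gauge: Blue-handled gauge, loose, about 90 g, upright. Origin: centre of blade tip; z up, x across the blade, y its thickness (half turns alike). Blade 36 (x) x 6 (y) x 32 mm long, lowest 3 mm a wedge. Above it a steel collar 46 x 18 x 6 mm, its underside (shoulder) the depth stop; then a blue box handle 28 (x) x 16 (y) mm, z = 38 to 76 mm, gripped from above on either pair of sides.
- gauge_shoulder (a point): Centre of the underside of the blue gauge's collar, 32 mm above its blade tip; axes as the gauge.
- gauge_grip (a point): Point to grip on the blue handle (the TCP here leaves the fingertips 3 mm above the collar), on the gauge's axis, 60 mm above its tip; axes as the gauge.
- other_gauge: Yellow-handled gauge, same shape but with a 4 mm thick blade (origin and axes alike), in the other slot of the stand, 90 mm from the blue one; leave it alone.
- stand: White fixed gauge stand, block 170 (x) x 50 (y) x 44 mm, origin at centre of underside, z up. Two open-topped slots in a row, centred at x = -45 and +45 mm, each 42 (x) x 9 (y) mm, 36 mm deep, gauge x along stand x. A gauge is home when its collar rests on the stand's top, tip 12 mm above the bench. Which slot holds the blue gauge varies.
- stand_a (a point): Centre of the mouth of the stand's slot at x = -45 mm, on its top face (z = 44 mm); axes as the stand.
- stand_b (a point): Centre of the mouth of the stand's slot at x = +45 mm, on its top face (z = 44 mm); axes as the stand.
- jig: Fixed jig, aluminium base 100 (x) x 230 (y) x 10 mm, origin at centre of underside, z up, jaw slides along y. Grey datum block 70 mm wide, y = 45 to 75, top z = 46 mm, its datum face looks to -y. Before it the gauge slot: y = 37 to 45, x = -22 to 22 mm, 36 deep, open above, closed in front by two grey lips (y = 25 to 37, top z = 46); the jaw's nose enters by the 22 mm window between them.
- jig_slot (a point): Centre of the mouth of the jig's gauge slot, on the top plane of lips and datum block (46 mm above the bench); axes as the jig. The gauge goes in with its x along this x (either way round) and is home when its collar rests on this plane, blade tip 32 mm below it.
- jaw (a joint): Jaw position in m, 0 to 0.070, growing along the jig's +y towards the datum face. Gap from nose tip to datum face = 0.070 minus this: it reads about 0.064 when the nose holds the 6 mm blade against the datum face. The jaw stays where left; about 4 N (a little more with speed) slides it.
- jaw_grip (a point): Centre of the top of the jaw's red grip, a block 30 (x) x 20 (y) mm standing from 29 to 71 mm above the bench on a dark carriage 50 (x) x 45 (y) mm whose top is 29 mm above the bench; axes as the jig. With the jaw against the gauge, 55 mm separate the centres of grip and gauge.
- jaw_nose (a point): Top edge of the jaw's steel nose tip (36 mm above the bench), 52.5 mm along the jig's +y from the red grip's centre; nose 18 mm wide (x), from 14 to 36 mm above the bench; axes as the jig.
- tape: Yellow roll of tape lying flat (a loose ring, 90 mm across, 18 mm high), origin at the centre of its underside; leave alone.
- driver: Red-handled screwdriver lying loose on the bench beyond the jig, 160 mm long (its x); leave alone.
- panels: Small stack of display panels on a white carrier, 160 x 90 x 21 mm, loose, origin at the centre of its underside; leave alone.
Mind the look-alikes: they are no part of the job. What is shaped like the gauge but pink or turquoise is not meant.

How it is judged:
By the outcome, as a careful person would: the job done as asked, in the order asked, and still so for the second after the job is handed in, with the robot touching nothing.
It also fails if it takes over 61 s, if anything falls off the work surface, if the arm or the gripper's body presses on something with over 40 N, if the wrist force passes 120 N, or if a joint passes its speed limit or range.

### The arm

A 7-joint arm with a two-finger parallel gripper is mounted at the origin on the work surface. World frame = base frame: x ahead of the robot, y to its left, z up, the work surface at z = 0. Lengths are in mm, angles in rad, forces in N, time in s.
With the tool pointing down it reaches from about 350 to 900 mm from the base axis. Payload 8.1 kg.
Tool frame: the origin (TCP) lies between the finger pads, 19 mm behind the fingertips; this is the grasp point; z points along the fingers, y is the line along which they close (so a half turn about z gives the same grasp; the last joint's range is limited). The gripper opens to 92 mm and grips with 3 to 60 N. Pads are 19 mm wide; open, the fingers measure 130 mm over their backs; the gripper's body (75 mm by 190 mm) begins 47 mm behind the grasp point.
Start: joints at [-0.103, 0.434, 0.025, 1.573, -0.012, 1.134, -0.075], TCP at [625.012, -0.027, 245.542] pointing down, gripper open.
Joint ranges: [-2.62, 2.62], [-0.44, 2.09], [-1.27, 1.32], [0.08, 2.57], [-1.32, 4.46], [0.12, 2], [-2.74, 2.74]. Speed limits (rad/s): [2.22, 2.22, 3.01, 3.01, 3.14, 3.14, 3.14].

### API

Orientations are given as a rotation vector (axis times angle).
In Python, from rig import arm gives the robot as it stands.
- The arm moves only by the tool carry_out, never from a script. Its argument "targets" is a list of rows, each an object with "dp": the shift along the tool's x, y, z each as a share of 0.2 m, from -1 to 1, a list of three; "twist": the turn about the tool's z as a share of pi rad, from -1 to 1; "jaw": the opening, from 0 (shut) to 1 (fully open). In form: [{"dp": [dx, dy, dz], "twist": twist, "jaw": jaw}, ...]. A call has 1 to 20 rows; each row is the pose to reach, as a shift and turn from the pose commanded when the call began, along the tool's axes at that moment, turning the shorter way round; what a row does not reach only later rows make up. A row lasts 1/8 s, in which the tool goes at most 62.5 mm and 10.7 degrees, less where a joint would pass 70% of its speed; a pose out of reach is approached as far as the arm can. A call with a number of a shift or a turn outside -1 to 1 is refused whole. A call with a gripper value outside its range is refused whole. The fingers move at their own pace and stop on an object; the grip force is fixed at half the most. Time passes only in rows, so rows that repeat a pose let the fingers close. It gives the time, the measured TCP pose, the force, the opening and the grip force at its end, in the units of the state.
- arm.read_state(): the state, without advancing time (a new reading comes with each control period).
- arm.camera(name): name is "scene" or "side" or "wrist"; returns a dict with "img" (480x640x3 uint8, blue, green, red), "fov_y" (degrees; the focal length in pixels is half the picture's height over the tangent of half this angle, whatever the lens; pixels are square), "cx", "cy" (the principal point, pixels), "world_from_camera" (4x4, takes a point from camera to world coordinates). Camera axes: x right, y up, looking along -z (the intrinsics and any distortion apply to the point x, -y, -z); pixel columns grow to the right and rows downward; lengths in mm; the calibration is good to about 2 mm. A picture is of the moment at which its call begins. There is no depth.
- arm.finish_job(): hands the job in; it is judged then, once.
Trained networks look in a picture, given as the dict that the camera call returned (one of the last four; its "shot" number tells which), for a name from the list of things; names that differ only in an ending like _2 or _b are one class to them, and where a whole thing is asked for, a point or a joint stands for the part that bears it (a point fixed in the world has none). Each returns a list of dicts, best first, with "score" (0 to 1); they miss things now and then, are a little off and sometimes report something else, mostly with a low value. They report only what shows in the picture. A call takes as long as a camera call. They do not tell look-alikes from the thing itself.
- arm.boxes_of(picture, target): "position" ([x, y, z] in mm, in world coordinates, good to about 4 mm: the middle of the surface that is visible of it).
The state is a dict: "t": time; "joints": joint angles; "qd": joint speeds; "tau": joint torques, N m; "tcp_pos": TCP position; "orientation": TCP orientation; "wrist_force": force on the tool from outside, world axes, zero at the start; "wrist_torque": the same for the moment, N m; "gripper_width": finger opening in mm; "gripper_force": force on a finger pad.
Only numpy, scipy, OpenCV 4.12 (cv2) and the standard library are available. Lean on these libraries where they do the work, as an engineer would, in place of code of your own. Each camera call takes 0.05 s, during which the arm holds its last target. There are 200 camera calls.

## Working session

There is one attempt and no reset: what is moved stays moved. The work goes in short steps, Python scripts to look and compute and a tool call to move; the robot and the scene stay as the last step left them, time stands still between calls to the robot, and variables do not carry over. Pictures are saved under pics/ and viewed, at most 10 in all, crops included, and the job is handed in when it is done.

Besides the shell and the picture viewer there is one more tool, called after "Call:" as name([rows], argument=value, ...), one row to a line, values as JSON. carry_out: Moves the arm, as the interface text tells. Shift numbers are shares of 0.2 m and turn numbers shares of pi rad, none past 1 either way. Its arguments: {"type":"object","properties":{"targets":{"type":"array","items":{"type":"object","properties":{"dp":{"type":"array","items":{"type":"number"}},"twist":{"type":"number"},"jaw":{"type":"number"}}}}},"required":["targets"]}

```bash
mkdir -p pics; ls
cat > h.py <<'E'
import numpy as np, cv2
from rig import arm
def ray(c,u,v):
    f=240/np.tan(np.radians(c["fov_y"])/2); T=np.array(c["world_from_camera"])
    d=T[:3,:3]@np.array([(u-c["cx"])/f,-(v-c["cy"])/f,-1]); return T[:3,3],d
def at_z(c,u,v,z):
    o,d=ray(c,u,v); return o+d*(z-o[2])/d[2]
def proj(c,p):
    f=240/np.tan(np.radians(c["fov_y"])/2); T=np.array(c["world_from_camera"])
    q=T[:3,:3].T@(np.array(p)-T[:3,3]); return np.array([c["cx"]+f*q[0]/-q[2],c["cy"]-f*q[1]/-q[2]])
E
python3 - <<'E'
from h import *
s=arm.read_state();print(s["t"],s["tcp_pos"],s["orientation"])
for n in ["scene","side","wrist"]:
    c=arm.camera(n);cv2.imwrite(f"pics/{n}0.png",c["img"])
    print(n,[k for k in c],c["fov_y"],c["cx"],c["cy"],np.round(c["world_from_camera"],3).tolist())
    for t in ["gauge","other_gauge","stand","jig","jaw_grip","jaw_nose"]:
        for b in arm.boxes_of(c,t)[:4]: print(t,round(b["score"],2),np.round(b["position"]),np.round(proj(c,b["position"])))
E
```

```text
pics
0.0 [ 6.24518054e+02 -4.81742477e-02  2.44737006e+02] [-2.22079439e+00 -2.22064062e+00  1.90471972e-03]
scene ['img', 'fov_y', 'cx', 'cy', 'world_from_camera', 'shot'] 47.26820048860239 326.1285900115557 246.20206464646034 [[-0.025, -0.792, 0.609, 1211.23], [1.0, -0.014, 0.023, 46.365], [-0.01, 0.61, 0.793, 861.576], [0.0, 0.0, 0.0, 1.0]]
gauge 0.7 [396. 144.  12.] [386. 187.]
gauge 0.69 [532. 311.  13.] [473. 238.]
gauge 0.52 [534. 175.  69.] [407. 219.]
other_gauge 0.55 [622. 191.  68.] [420. 256.]
stand 0.77 [596. 179.  44.] [410. 253.]
jig 0.93 [586. -99.  10.] [263. 257.]
jaw_grip 0.97 [ 568. -171.   34.] [226. 242.]
jaw_nose 0.84 [ 569. -176.   36.] [223. 242.]
side ['img', 'fov_y', 'cx', 'cy', 'world_from_camera', 'shot'] 48.95170881996165 316.5628734327875 239.48448849894217 [[0.862, 0.249, -0.441, 201.747], [-0.506, 0.447, -0.738, -602.557], [0.013, 0.859, 0.511, 518.237], [0.0, 0.0, 0.0, 1.0]]
gauge 0.78 [518. 304.  11.] [222. 216.]
gauge 0.61 [383. 136.   9.] [183. 277.]
gauge 0.57 [510. 169.  66.] [243. 221.]
other_gauge 0.91 [604. 188.  67.] [285. 205.]
stand 0.67 [555. 166.  30.] [267. 233.]
jig 0.85 [ 552. -140.   16.] [360. 336.]
jaw_grip 0.97 [ 548. -186.   28.] [377. 350.]
jaw_grip 0.53 [728. 261.  14.] [321. 201.]
jaw_nose 0.9 [ 547. -190.   32.] [378. 350.]
jaw_nose 0.53 [550. 165.  33.] [265. 233.]
wrist ['img', 'fov_y', 'cx', 'cy', 'world_from_camera', 'shot'] 65.86465193718259 317.57168237936287 233.93150136660705 [[1.0, -0.001, -0.001, 626.084], [0.001, 0.959, 0.285, 77.612], [0.0, -0.285, 0.959, 385.129], [0.0, 0.0, 0.0, 1.0]]
gauge 0.84 [389. 143.  15.] [56. 48.]
gauge 0.77 [508. 165.  52.] [170.   9.]
other_gauge 0.48 [516. 162.  50.] [181.  13.]
stand 0.96 [542. 162.  45.] [214.  16.]
jig 0.68 [584. -59.   9.] [278. 256.]
jaw_grip 0.69 [ 558. -169.   50.] [252. 367.]
jaw_nose 0.57 [ 556. -174.   50.] [251. 371.]
```

View pics/scene0.png

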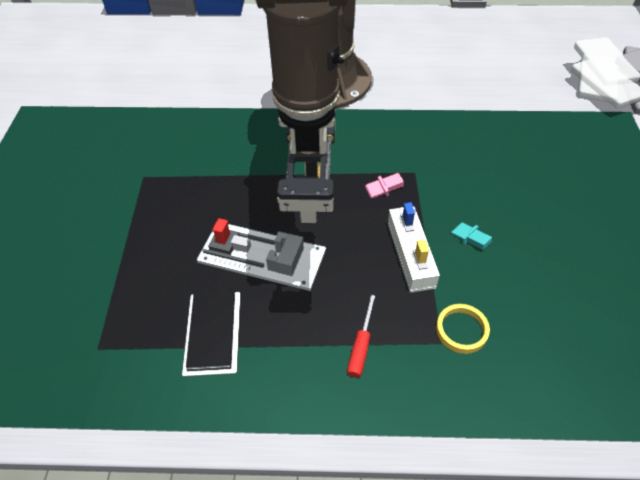

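View pics/wrist0.png

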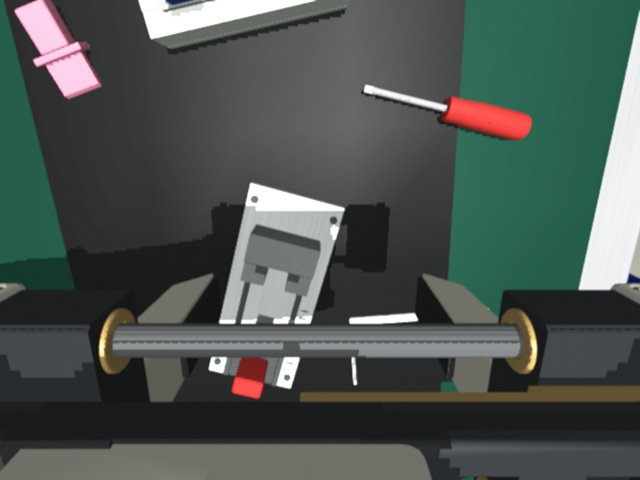

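The scene shows the blue gauge upright in the stand at (408,215) and the yellow one at (422,252). The pink (385,185) and turquoise (472,237) look-alikes lie on the bench and are not meant. I'll move the wrist camera over the stand to measure and confirm.

Call:
carry_out([
  {"dp": [0.3,-0.12,0],"twist": 0,"jaw": 1},
  {"dp": [0.6,-0.24,0],"twist": 0,"jaw": 1},
  {"dp": [0.7,-0.275,0],"twist": 0,"jaw": 1},
  {"dp": [0.7,-0.275,0],"twist": 0,"jaw": 1},
  {"dp": [0.7,-0.275,0],"twist": 0,"jaw": 1},
])

```text
t: 1.68
tcp_pos: [570.5, 138.6, 245.6]
orientation: [2.222, 2.219, -0.001]
wrist_force: [0.3, -0.5, 0.0]
gripper_width: 91.7
gripper_force: 0.0
```

Run:
```python
from h import *
s=arm.read_state();print(s["t"],s["tcp_pos"],s["orientation"])
c=arm.camera("wrist");np.save("w1.npy",c,allow_pickle=True)
img=c["img"];cv2.imwrite("pics/w1.png",img)
hsv=cv2.cvtColor(img,cv2.COLOR_BGR2HSV)
for n,lo,hi in [("blue",(105,120,50),(130,255,255)),("yel",(18,120,80),(35,255,255)),("white",(0,0,170),(180,50,255))]:
    m=cv2.inRange(hsv,lo,hi); m[290:]=0
    k,l,st,ce=cv2.connectedComponentsWithStats(m)
    for i in range(1,k):
        if st[i,4]>150: 
            cn=max(cv2.findContours((l==i).astype('uint8'),0,2)[0],key=cv2.contourArea)
            print(n,st[i],ce[i].round(1),cv2.minAreaRect(cn))
for t in ["gauge","other_gauge","stand"]:
    for b in arm.boxes_of(c,t)[:4]: print(t,round(b["score"],2),np.round(b["position"]),np.round(proj(c,b["position"])))
```

```text
1.675 [570.54592144 138.55843026 245.58590139] [ 2.22233893e+00  2.21921928e+00 -5.34802692e-04]
blue [237 159  40  26 740] [256.8 171.7] ((256.8058776855469, 171.87646484375), (20.499929428100586, 37.8543701171875), 77.47119140625)
yel [ 439   12  105  108 1047] [477.1  73.8] ((491.25, 66.25001525878906), (96.87362670898438, 113.1370849609375), 45.0)
yel [ 451   20   85   92 1369] [508.9  58.5] ((493.25006103515625, 65.25000762939453), (81.31727600097656, 93.33808135986328), 45.0)
yel [346 137  37  25 184] [358.1 148.2] ((363.1146240234375, 149.36830139160156), (20.883068084716797, 34.572303771972656), 77.90524291992188)
white [ 213  109  195   94 9084] [312.5 155.1] ((312.00482177734375, 156.3560791015625), (57.83003616333008, 191.78897094726562), 77.90524291992188)
white [412 228  74  21 373] [447.2 237.9] ((448.2544250488281, 238.53494262695312), (74.9526596069336, 6.0687737464904785), 13.348727226257324)
white [629 240  11  48 307] [635.5 269.7] ((633.9999389648438, 263.5), (46.99999237060547, 9.999998092651367), 90.0)
gauge 0.95 [517. 298.  11.] [256.  29.]
gauge 0.82 [390. 146.  15.] [138. 196.]
gauge 0.8 [518. 178.  88.] [250. 173.]
gauge 0.51 [564. 191.  42.] [309. 153.]
other_gauge 0.88 [607. 199.  93.] [363. 147.]
stand 0.7 [564. 191.  44.] [309. 153.]
stand 0.59 [736. 268.  18.] [498.  65.]
stand 0.46 [608. 196.  94.] [365. 151.]
```

View pics/w1.png

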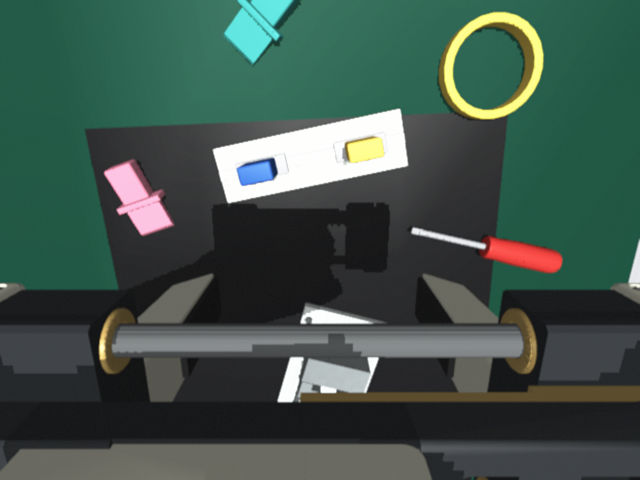

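The picture confirms blue handle top at (257,172) upright in the white stand and yellow at (363,149). Pink (140,198) and turquoise (260,30) lie loose. I'll go above the blue gauge with the fingers turned to its 16 mm sides for a close look.

Call:
carry_out([
  {"dp": [0.1,-0.13,0.1],"twist": 0.06,"jaw": 1},
  {"dp": [0.2,-0.26,0.2],"twist": 0.12,"jaw": 1},
  {"dp": [0.2,-0.26,0.2],"twist": 0.18,"jaw": 0.6},
  {"dp": [0.2,-0.26,0.2],"twist": 0.24,"jaw": 0.6},
  {"dp": [0.2,-0.26,0.2],"twist": 0.3,"jaw": 0.6},
  {"dp": [0.2,-0.26,0.2],"twist": 0.36,"jaw": 0.6},
  {"dp": [0.2,-0.26,0.2],"twist": 0.43,"jaw": 0.6},
  {"dp": [0.2,-0.26,0.2],"twist": 0.43,"jaw": 0.6},
  {"dp": [0.2,-0.26,0.2],"twist": 0.43,"jaw": 0.6},
  {"dp": [0.2,-0.26,0.2],"twist": 0.43,"jaw": 0.6},
])

```text
t: 3.12
tcp_pos: [518.1, 179.8, 205.6]
orientation: [-3.122, -0.348, -0.0]
wrist_force: [0.0, -0.0, -0.2]
gripper_width: 54.9
gripper_force: 0.0
```

Run:
```python
from h import *
s=arm.read_state();print(s["t"],s["tcp_pos"],s["orientation"],s["joints"])
c=arm.camera("wrist");np.save("w2.npy",c,allow_pickle=True)
img=c["img"];cv2.imwrite("pics/w2.png",img);print(np.round(c["world_from_camera"],3).tolist())
for t in ["gauge","other_gauge","stand"]:
    for b in arm.boxes_of(c,t)[:4]: print(t,round(b["score"],2),np.round(b["position"]),np.round(proj(c,b["position"])))
```

```text
3.125 [518.14433021 179.79688577 205.5680308 ] [-3.12224116e+00 -3.48021772e-01 -1.76899885e-04] [-0.61583799  0.349754    0.24345092  1.82906516 -0.09997551  0.97451431
 -1.67911962]
[[0.221, 0.935, 0.277, 594.227], [-0.975, 0.212, 0.063, 197.455], [0.0, -0.284, 0.959, 345.112], [0.0, 0.0, 0.0, 1.0]]
gauge 0.77 [523. 177.  90.] [323. 232.]
gauge 0.7 [526. 307.  18.] [178. 174.]
gauge 0.69 [411. 136.   6.] [337. 320.]
other_gauge 0.85 [608. 196.  91.] [324. 103.]
other_gauge 0.35 [575. 190.  42.] [321. 150.]
stand 0.97 [570. 188.  46.] [322. 158.]
```

View pics/w2.png

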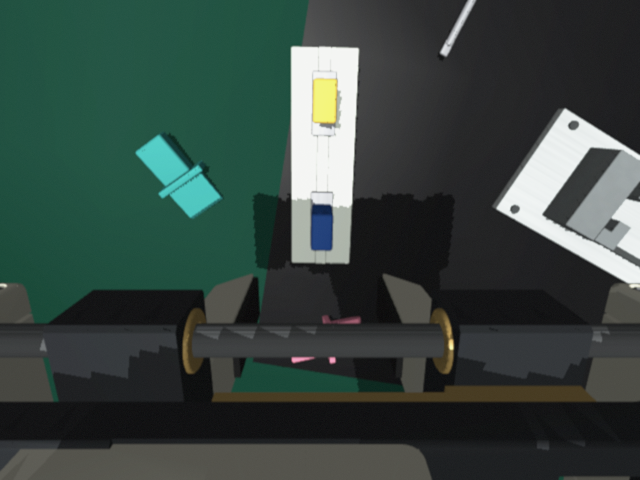

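Run:
```python
from h import *
c=np.load("w2.npy",allow_pickle=True).item();img=c["img"]
cv2.imwrite("pics/w2c.png",cv2.resize(img[40:275,260:400],None,fx=2.5,fy=2.5,interpolation=cv2.INTER_CUBIC))
hsv=cv2.cvtColor(img,cv2.COLOR_BGR2HSV)
for n,lo,hi in [("blue",(105,120,40),(130,255,255)),("yel",(18,120,80),(35,255,255))]:
    m=cv2.inRange(hsv,lo,hi);m[290:]=0
    k,l,st,ce=cv2.connectedComponentsWithStats(m);i=1+st[1:,4].argmax()
    print(n,st[i],ce[i]);x,y,w,h=st[i,:4]
    x0,x1,y0,y1=x-.5,x+w-.5,y-.5,y+h-.5
    for u,v in [(x0,y0),(x1,y0),(x1,y1),(x0,y1),((x0+x1)/2,(y0+y1)/2)]: print(at_z(c,u,v,88).round(1))
for v in [60,90,130,150,170,185,200,220,250,258]: print(v,[tuple(p) for p in img[v,286:364:2,1:2].T][0])
for q in [(291,47),(358.5,47),(349.5,263),(291,263)]: print(q,at_z(c,*q,44).round(1))
```

```text
blue [312 205  20  45 874] [321.42334096 227.42677346]
[540.1 189.5  88. ]
[543.2 175.7  88. ]
[510.5 167.9  88. ]
[507.3 182.2  88. ]
[525.6 178.9  88. ]
yel [ 313   79   24   44 1014] [324.35404339 100.29684418]
[620.9 206.8  88. ]
[624.3 191.7  88. ]
[598.  185.3  88. ]
[594.5 200.9  88. ]
[609.6 196.2  88. ]
60 (np.uint8(80), np.uint8(80), np.uint8(121), np.uint8(243), np.uint8(245), np.uint8(245), np.uint8(245), np.uint8(245), np.uint8(245), np.uint8(245), np.uint8(245), np.uint8(245), np.uint8(245), np.uint8(245), np.uint8(245), np.uint8(245), np.uint8(231), np.uint8(245), np.uint8(245), np.uint8(245), np.uint8(245), np.uint8(245), np.uint8(233), np.uint8(245), np.uint8(245), np.uint8(245), np.uint8(245), np.uint8(245), np.uint8(245), np.uint8(245), np.uint8(245), np.uint8(245), np.uint8(245), np.uint8(245), np.uint8(245), np.uint8(247), np.uint8(155), np.uint8(69), np.uint8(70))
90 (np.uint8(80), np.uint8(80), np.uint8(117), np.uint8(243), np.uint8(245), np.uint8(245), np.uint8(245), np.uint8(245), np.uint8(245), np.uint8(245), np.uint8(245), np.uint8(245), np.uint8(246), np.u
[... 4449 characters left out ...]
8 (np.uint8(24), np.uint8(23), np.uint8(37), np.uint8(166), np.uint8(183), np.uint8(181), np.uint8(182), np.uint8(182), np.uint8(182), np.uint8(181), np.uint8(181), np.uint8(181), np.uint8(182), np.uint8(181), np.uint8(168), np.uint8(174), np.uint8(181), np.uint8(181), np.uint8(181), np.uint8(176), np.uint8(171), np.uint8(181), np.uint8(181), np.uint8(181), np.uint8(181), np.uint8(181), np.uint8(180), np.uint8(181), np.uint8(181), np.uint8(180), np.uint8(180), np.uint8(165), np.uint8(37), np.uint8(22), np.uint8(21), np.uint8(21), np.uint8(21), np.uint8(22), np.uint8(21))
(291, 47) [643.  228.5  44. ]
(358.5, 47) [654. 180.  44.]
(349.5, 263) [487.6 144.7  44. ]
(291, 263) [476.4 194.2  44. ]
```

View pics/w2c.png

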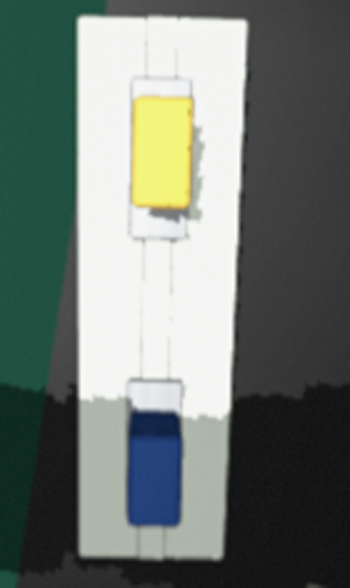

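The crop shows the stand top corners (291,47)–(349,263), which measure 170×50 mm as given. The blue handle is in the slot at stand x = -45, at about (521.2,177.5) with yaw 12°, which agrees with the slot position. Before grasping, I'll look at the jig.

Call:
carry_out([
  {"dp": [0.05,0.3,0],"twist": 0.05,"jaw": 0.6},
  {"dp": [0.1,0.6,0],"twist": 0.1,"jaw": 0.6},
  {"dp": [0.15,0.85,0],"twist": 0.148,"jaw": 0.6},
  {"dp": [0.15,1,0],"twist": 0.148,"jaw": 0.6},
  {"dp": [0.15,1,0],"twist": 0.148,"jaw": 0.6},
  {"dp": [0.15,1,0],"twist": 0.148,"jaw": 0.6},
])

```text
t: 4.08
tcp_pos: [590.8, -7.8, 205.4]
orientation: [-3.118, 0.382, 0.001]
wrist_force: [0.2, 0.7, 0.0]
gripper_width: 55.0
gripper_force: 0.0
```

Run:
```python
from h import *
s=arm.read_state();print(s["t"],s["tcp_pos"],s["orientation"])
c=arm.camera("wrist");np.save("w3.npy",c,allow_pickle=True)
img=c["img"];print(np.round(c["world_from_camera"],3).tolist())
cv2.imwrite("pics/w3c.png",cv2.resize(img[60:290,250:600],None,fx=2.25,fy=2.25,interpolation=cv2.INTER_CUBIC))
for t in ["jig","jaw_grip","jaw_nose"]:
    for b in arm.boxes_of(c,t)[:2]: print(t,round(b["score"],2),np.round(b["position"]),np.round(proj(c,b["position"])))
```

```text
4.075 [590.76303685  -7.78995949 205.37565787] [-3.11761245e+00  3.82446537e-01  6.71039470e-04]
[[-0.241, 0.93, 0.276, 666.537], [-0.971, -0.231, -0.069, -25.775], [-0.0, -0.285, 0.959, 344.912], [0.0, 0.0, 0.0, 1.0]]
jig 0.76 [ 583. -102.    7.] [419. 195.]
jaw_grip 0.58 [ 560. -171.   35.] [512. 207.]
jaw_nose 0.94 [ 563. -170.   32.] [510. 204.]
```

View pics/w3c.png

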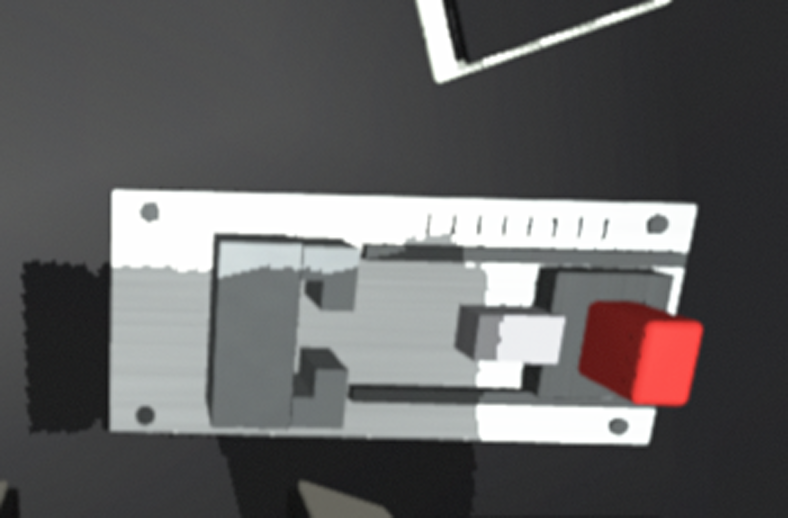

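Run:
```python
from h import *
c=np.load("w3.npy",allow_pickle=True).item()
f=lambda p,z:at_z(c,250+(p[0]+.5)/2.25-.5,60+(p[1]+.5)/2.25-.5,z)[:2]
def rep(n,ps,z):
    q=np.array([f(p,z) for p in ps]);r=cv2.minAreaRect(q.astype(np.float32))
    print(n,q.round(1).tolist(),"mean",q.mean(0).round(1),"sides",[round(float(np.linalg.norm(q[i]-q[i-1])),1) for i in range(4)],
     "yaws",[round(float(np.degrees(np.arctan2(*(q[i]-q[i-1])[::-1]))),1) for i in range(4)])
# order: (+x,+y),(+x,-y),(-x,-y),(-x,+y)
rep("base",[(111,190),(696,205),(650,444),(110,431)],10)
rep("datum",[(218,238),(302,244),(292,427),(210,425)],46)
rep("grip",[(645,320),(702,322),(688,405),(633,402)],71)
```

```text
base [[653.9, -5.7], [593.0, -227.3], [496.5, -202.2], [557.6, 20.0]] mean [ 575.2 -103.8] sides [99.7, 229.8, 99.8, 230.5] yaws [-15.0, -105.3, 165.4, 74.6]
datum [[630.1, -40.5], [620.8, -69.0], [554.3, -52.2], [562.5, -22.2]] mean [591.9 -46. ] sides [70.0, 30.0, 68.7, 31.1] yaws [-15.1, -108.0, 165.8, 74.6]
grip [[572.4, -171.8], [567.1, -190.3], [538.7, -183.9], [544.4, -165.6]] mean [ 555.6 -177.9] sides [28.7, 19.2, 29.1, 19.1] yaws [-12.5, -105.9, 167.3, 72.8]
```

Jig measured: base 100×230 and datum 70×30 agree with the given sizes. The slot is at about (586.4,-64.3) with yaw -15.1°, and the grip at (555.6,-178). Next, back to the gauge and grasp.

Call:
carry_out([
  {"dp": [-0.17,-0.25,0],"twist": -0.05,"jaw": 0.5},
  {"dp": [-0.35,-0.5,0],"twist": -0.1,"jaw": 0.5},
  {"dp": [-0.52,-0.75,0.1],"twist": -0.144,"jaw": 0.5},
  {"dp": [-0.563,-0.819,0.3],"twist": -0.144,"jaw": 0.5},
  {"dp": [-0.563,-0.819,0.4],"twist": -0.144,"jaw": 0.5},
  {"dp": [-0.563,-0.819,0.4],"twist": -0.144,"jaw": 0.5},
  {"dp": [-0.563,-0.819,0.5],"twist": -0.144,"jaw": 0.5},
  {"dp": [-0.563,-0.819,0.6],"twist": -0.144,"jaw": 0.5},
  {"dp": [-0.563,-0.819,0.66],"twist": -0.144,"jaw": 0.5},
  {"dp": [-0.563,-0.819,0.66],"twist": -0.144,"jaw": 0.5},
  {"dp": [-0.563,-0.819,0.66],"twist": -0.144,"jaw": 0.5},
])

```text
t: 5.65
tcp_pos: [522.1, 177.7, 74.4]
orientation: [-3.124, -0.325, -0.002]
wrist_force: [-0.6, 0.1, -0.1]
gripper_width: 46.2
gripper_force: 0.0
```

Run:
```python
from h import *
s=arm.read_state();print(s["t"],s["tcp_pos"],s["orientation"],s["wrist_force"])
c=arm.camera("wrist");np.save("w4.npy",c,allow_pickle=True);cv2.imwrite("pics/w4.png",c["img"])
print(proj(c,[521.2,177.6,88]))
```

```text
5.65 [522.05239687 177.68037812  74.39646383] [-3.12443071e+00 -3.24591743e-01 -1.90714505e-03] [-0.62822592  0.08533106 -0.05993793]
[318.18667478 337.10411438]
```

View pics/w4.png

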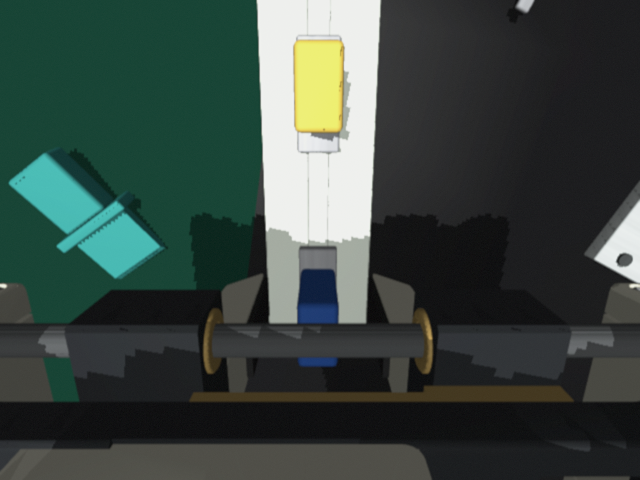

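The handle (u≈318) sits centred between the fingers (264 and 374). Closing.

Call:
carry_out([
  {"dp": [0,0,0],"twist": 0,"jaw": 0},
  {"dp": [0,0,0],"twist": 0,"jaw": 0},
  {"dp": [0,0,0],"twist": 0,"jaw": 0},
  {"dp": [0,0,0],"twist": 0,"jaw": 0},
  {"dp": [0,0,0],"twist": 0,"jaw": 0},
  {"dp": [0,0,0],"twist": 0,"jaw": 0},
])

```text
t: 6.45
tcp_pos: [521.5, 177.6, 73.6]
orientation: [-3.125, -0.325, -0.0]
wrist_force: [-0.2, 0.0, 1.7]
gripper_width: 16.0
gripper_force: 30.0
```

Run:
```python
from h import *
s=arm.read_state();print(s["t"],s["tcp_pos"],s["orientation"],s["wrist_force"],s["gripper_width"],s["gripper_force"])
```

```text
6.45 [521.45636499 177.61902542  73.62280957] [-3.12466462e+00 -3.25097907e-01 -1.63717004e-04] [-0.18461733  0.0205761   1.7464224 ] 15.968220966805811 29.997484982013702
```

Call:
carry_out([
  {"dp": [0,0,-0.08],"twist": 0,"jaw": 0},
  {"dp": [0,0,-0.2],"twist": 0,"jaw": 0},
  {"dp": [0,0,-0.35],"twist": 0,"jaw": 0},
  {"dp": [0,0,-0.45],"twist": 0,"jaw": 0},
  {"dp": [0,0.1,-0.45],"twist": 0.02,"jaw": 0},
  {"dp": [0.03,0.3,-0.45],"twist": 0.06,"jaw": 0},
  {"dp": [0.05,0.55,-0.45],"twist": 0.1,"jaw": 0},
  {"dp": [0.07,0.75,-0.45],"twist": 0.15,"jaw": 0},
  {"dp": [0.07,0.8,-0.45],"twist": 0.15,"jaw": 0},
  {"dp": [0.07,0.8,-0.45],"twist": 0.15,"jaw": 0},
])

```text
t: 7.7
tcp_pos: [567.6, 22.7, 163.0]
orientation: [3.113, -0.416, -0.002]
wrist_force: [0.3, 1.3, -0.9]
gripper_width: 15.9
gripper_force: 30.0
```

Call:
carry_out([
  {"dp": [0.1,0.2,0],"twist": 0,"jaw": 0},
  {"dp": [0.18,0.35,0.05],"twist": 0,"jaw": 0},
  {"dp": [0.2035,0.4015,0.12],"twist": 0,"jaw": 0},
  {"dp": [0.2035,0.4015,0.2],"twist": 0,"jaw": 0},
  {"dp": [0.2035,0.4015,0.2],"twist": 0,"jaw": 0},
  {"dp": [0.2035,0.4015,0.2],"twist": 0,"jaw": 0},
  {"dp": [0.2035,0.4015,0.2],"twist": 0,"jaw": 0},
])

```text
t: 8.57
tcp_pos: [586.8, -63.4, 124.1]
orientation: [-3.114, 0.412, -0.001]
wrist_force: [-0.2, -0.7, -1.7]
gripper_width: 15.7
gripper_force: 30.0
```

Run:
```python
from h import *
s=arm.read_state();print(s["t"],s["tcp_pos"],s["orientation"],s["wrist_force"])
ims=[]
for n in ["wrist","side","scene"]:
    c=arm.camera(n);np.save(f"i5{n}.npy",c,allow_pickle=True)
    p=proj(c,[586.4,-64.3,46]).round().astype(int);print(n,p,proj(c,[586.4,-64.3,124]).round())
    h=100 if n=="wrist" else 50
    x0=int(np.clip(p[0]-h*4/3,0,640-h*8/3));y0=int(np.clip(p[1]-h,0,480-2*h));print(x0,y0)
    ims.append(cv2.resize(c["img"][y0:y0+2*h,x0:x0+int(h*8/3)],(400,300),interpolation=cv2.INTER_CUBIC))
cv2.imwrite("pics/i5.png",np.vstack([np.hstack(ims[:2]),np.hstack([ims[2],ims[2]*0])]))
```

```text
8.575 [586.76823985 -63.43041803 124.06367674] [-3.11408484e+00  4.11581220e-01 -1.38124820e-03] [-0.17257832 -0.7427683  -1.74109329]
wrist [320 255] [322. 317.]
186 155
side [351 285] [354. 241.]
284 235
scene [280 247] [277. 220.]
213 197
```

View pics/i5.png

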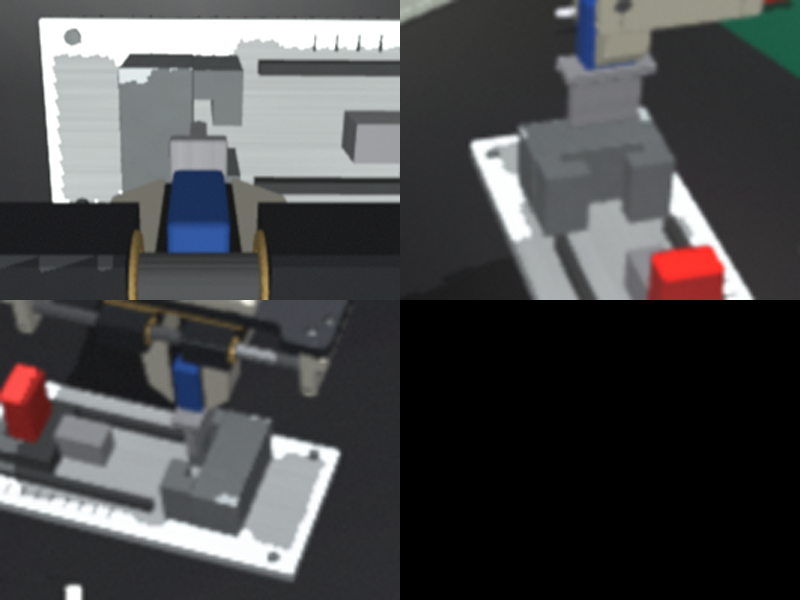

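Run:
```python
from h import *
c=np.load("i5wrist.npy",allow_pickle=True).item()
a=np.radians(-15.1);X=np.array([np.cos(a),np.sin(a)]);Y=np.array([-X[1],X[0]]);O=np.array([575.2,-103.8])
def j(x,y,z):
    p=at_z(c,186+(x+.5)/1.5-.5,155+(y+.5)/1.5-.5,z)[:2];q=p-O;return np.round([q@X,q@Y],1)
print("datum face edge",j(193,75,46),j(193,120,46),"lip",j(213,100,46),j(242,75,46),j(242,120,46),"x edge of lip (should 35)",j(220,66,46))
print("datum back(75)",j(120,80,46),j(120,150,46))
print("collar top L/R (z~100)",j(172,137,100),j(226,137,100),"handle top near",j(168,250,138),j(228,250,138),"handle low far",j(176,172,138),j(222,172,138))
img=c["img"][150:290,180:400];g=cv2.cvtColor(img,cv2.COLOR_BGR2GRAY)
for v in [205,215,222,230,246,250,254]:print(v,g[v-150,300-180:345-180].tolist())
P=[]
for k in range(6): arm.camera("wrist") if k%2 else None; s=arm.read_state();P.append(s["tcp_pos"])
print(np.round(P,2))
```

```text
datum face edge [32.2 44.7] [13.4 44.7] lip [21.9 36.6] [32.2 25.2] [13.4 24.7] x edge of lip (should 35) [35.8 34. ]
datum back(75) [30.1 73.9] [ 0.3 75.1]
collar top L/R (z~100) [24.  50.8] [24.  34.1] handle top near [ 6.4 50.3] [ 6.5 35.1] handle low far [27.7 48.1] [27.7 36.9]
205 [129, 130, 130, 130, 131, 130, 131, 130, 131, 130, 130, 131, 129, 117, 107, 122, 128, 128, 127, 128, 128, 128, 128, 128, 128, 128, 128, 129, 128, 127, 126, 127, 127, 127, 127, 127, 127, 127, 126, 127, 127, 127, 128, 127, 127]
215 [130, 129, 131, 130, 130, 130, 131, 130, 130, 131, 132, 131, 128, 116, 105, 121, 127, 128, 128, 127, 128, 128, 129, 129, 128, 128, 128, 129, 128, 127, 128, 129, 128, 127, 128, 128, 128, 127, 128, 127, 128, 128, 128, 128, 127]
222 [128, 128, 128, 128, 129, 129, 130, 128, 129, 129, 129, 130, 128, 110, 113, 174, 189, 187, 186, 187, 186, 186, 186, 187, 187, 177, 129, 102, 121, 129, 129, 129, 128, 129, 128, 128, 128, 128, 128, 128, 129, 129, 128, 128, 128]
230 [130, 129, 129, 128, 128, 128, 128, 128, 128, 128, 128, 129, 127, 112, 123, 178, 195, 195, 195, 194, 194, 193, 194, 195, 19
[... 197 characters left out ...]
9, 91, 96, 98, 97, 97, 97, 98, 98, 97, 97, 97, 98, 109, 144, 183, 192, 192, 192, 191, 191, 192, 192]
250 [157, 161, 162, 163, 165, 168, 166, 164, 163, 162, 161, 161, 160, 161, 164, 165, 165, 165, 165, 164, 164, 163, 162, 161, 161, 162, 159, 159, 160, 160, 162, 162, 160, 160, 160, 155, 147, 161, 182, 189, 189, 189, 189, 188, 189]
254 [160, 167, 167, 168, 172, 174, 172, 171, 170, 168, 167, 166, 166, 167, 170, 171, 172, 172, 170, 171, 170, 169, 168, 169, 167, 166, 166, 165, 166, 167, 168, 167, 167, 167, 167, 161, 138, 98, 88, 89, 89, 95, 130, 178, 191]
[[586.64 -64.   123.98]
 [586.59 -64.13 123.89]
 [586.59 -64.13 123.89]
 [586.56 -64.19 123.83]
 [586.56 -64.19 123.83]
 [586.49 -64.25 123.73]]
```

Run:
```python
from h import *
a=np.radians(-15.1);X=np.array([np.cos(a),np.sin(a)]);Y=np.array([-X[1],X[0]]);O=np.array([575.2,-103.8])
c=arm.camera("wrist");s=arm.read_state();print(s["t"],s["tcp_pos"],(s["tcp_pos"][:2]-O)@Y)
def jy(u,v,z): return round(float((at_z(c,u,v,z)[:2]-O)@Y),2)
g=cv2.GaussianBlur(cv2.cvtColor(c["img"],cv2.COLOR_BGR2GRAY),(1,1),0).astype(float)
hsv=cv2.cvtColor(c["img"],cv2.COLOR_BGR2HSV)
for v in [222,226,230]:
    r=g[v,305:335]; m=np.where(r>155)[0]; print(v,305+m[0],305+m[-1],"slot",jy(305+m[0]-1.0,v,46),jy(305+m[-1]+1.5,v,46))
for v in [250,254,258,262]: print(v,[int(x) for x in g[v,290:350]])
for v in [280,290,300,308,315,318]:
    m=np.where(cv2.inRange(hsv[v:v+1],(105,120,40),(130,255,255))[0])[0];print(v,m[0],m[-1],jy((m[0]+m[-1])/2,v,124 if v<300 else 136))
```

```text
8.925 [586.46358264 -64.27249788 123.70087292] 41.096935530174896
222 314 324 slot 44.74 37.17
226 314 324 slot 44.75 37.15
230 314 324 slot 44.76 37.13
250 [125, 125, 126, 125, 126, 125, 126, 124, 119, 137, 155, 161, 162, 162, 164, 166, 165, 164, 163, 161, 161, 161, 159, 160, 163, 164, 165, 165, 164, 164, 164, 163, 162, 161, 161, 160, 158, 158, 159, 160, 162, 161, 161, 161, 160, 154, 146, 161, 183, 189, 189, 188, 188, 187, 188, 188, 187, 187, 187, 187]
254 [125, 125, 125, 125, 125, 126, 126, 123, 119, 139, 160, 167, 167, 168, 170, 173, 172, 171, 170, 168, 168, 166, 165, 167, 169, 171, 172, 172, 171, 169, 170, 169, 169, 167, 168, 168, 165, 164, 164, 167, 168, 167, 166, 166, 166, 161, 138, 99, 86, 88, 99, 139, 180, 190, 190, 190, 190, 190, 190, 191]
258 [126, 125, 125, 125, 125, 125, 126, 122, 117, 139, 159, 167, 167, 167, 171, 173, 173, 171, 169, 169, 168, 166, 165, 167, 169, 171, 172, 171, 170, 170, 169, 168, 169, 168, 167, 166, 165, 164, 165, 166, 166, 167, 166, 166, 166, 158, 136, 91, 70, 70, 69, 100, 164, 191, 195, 195, 195, 196, 195, 194]
262 [126, 126, 126, 126, 126, 127, 127, 125, 128, 139, 156, 167, 167, 167, 170, 173, 173, 170, 169, 168, 168, 166, 166, 167, 168, 171, 171, 172, 171, 171, 169, 168, 168, 168, 168, 166, 165, 164, 165, 166, 167, 167, 167, 166, 165, 156, 133, 90, 68, 70, 69, 71, 115, 176, 191, 190, 189, 190, 191, 190]
280 300 336 41.8
290 298 337 42.0
300 297 338 42.01
308 296 339 42.0
315 297 338 42.0
318 297 339 41.81
```

Same-image comparison: slot centre is at jig-y 40.95 and the gauge at 41.9. I'll shift 0.9 mm along tool +y, then enter slowly and check the force.

Call:
carry_out([
  {"dp": [0,0.0045,0],"twist": 0,"jaw": 0},
  {"dp": [0,0.0045,0.03],"twist": 0,"jaw": 0},
  {"dp": [0,0.0045,0.06],"twist": 0,"jaw": 0},
  {"dp": [0,0.0045,0.075],"twist": 0,"jaw": 0},
  {"dp": [0,0.0045,0.09],"twist": 0,"jaw": 0},
  {"dp": [0,0.0045,0.105],"twist": 0,"jaw": 0},
  {"dp": [0,0.0045,0.12],"twist": 0,"jaw": 0},
  {"dp": [0,0.0045,0.12],"twist": 0,"jaw": 0},
  {"dp": [0,0.0045,0.12],"twist": 0,"jaw": 0},
])

```text
t: 10.05
tcp_pos: [586.3, -65.2, 99.6]
orientation: [3.114, -0.413, 0.0]
wrist_force: [0.2, -0.1, -0.2]
gripper_width: 16.3
gripper_force: 30.0
```

Call:
carry_out([
  {"dp": [0,0,0.025],"twist": 0,"jaw": 0},
  {"dp": [0,0,0.05],"twist": 0,"jaw": 0},
  {"dp": [0,0,0.075],"twist": 0,"jaw": 0},
  {"dp": [0,0,0.095],"twist": 0,"jaw": 0},
  {"dp": [0,0,0.107],"twist": 0,"jaw": 0},
  {"dp": [0,0,0.113],"twist": 0,"jaw": 0},
  {"dp": [0,0,0.118],"twist": 0,"jaw": 0},
  {"dp": [0,0,0.118],"twist": 0,"jaw": 0},
  {"dp": [0,0,0.118],"twist": 0,"jaw": 0},
])

```text
t: 11.18
tcp_pos: [586.2, -65.1, 76.1]
orientation: [-3.114, 0.413, -0.0]
wrist_force: [0.4, -0.3, -0.3]
gripper_width: 15.9
gripper_force: 30.0
```

Call:
carry_out([
  {"dp": [0,0,0.002],"twist": 0,"jaw": 0},
  {"dp": [0,0,0.004],"twist": 0,"jaw": 0},
  {"dp": [0,0,0.005],"twist": 0,"jaw": 0},
  {"dp": [0,0,0.005],"twist": 0,"jaw": 0},
  {"dp": [0,0,0.005],"twist": 0,"jaw": 0},
])

```text
t: 11.8
tcp_pos: [586.3, -65.1, 75.6]
orientation: [-3.114, 0.414, -0.001]
wrist_force: [-2.6, -0.4, 6.5]
gripper_width: 16.0
gripper_force: 30.0
```

Seated: 6.5 N of upward force at the expected height. I'll release, retreat upward and go above the red grip.

Call:
carry_out([
  {"dp": [0,0,0],"twist": 0,"jaw": 0.45},
  {"dp": [0,0,0],"twist": 0,"jaw": 0.45},
  {"dp": [0,0,0],"twist": 0,"jaw": 0.45},
  {"dp": [0,0,-0.05],"twist": 0,"jaw": 0.45},
  {"dp": [0,0,-0.15],"twist": 0,"jaw": 0.5},
  {"dp": [0,0,-0.25],"twist": 0,"jaw": 0.6},
  {"dp": [0,0.1,-0.25],"twist": 0,"jaw": 0.6},
  {"dp": [0,0.35,-0.25],"twist": 0,"jaw": 0.6},
  {"dp": [0,0.588,-0.25],"twist": 0,"jaw": 0.6},
  {"dp": [0,0.588,-0.25],"twist": 0,"jaw": 0.6},
  {"dp": [0,0.588,-0.25],"twist": 0,"jaw": 0.6},
])

```text
t: 13.18
tcp_pos: [554.9, -179.2, 124.6]
orientation: [-3.114, 0.415, 0.001]
wrist_force: [-0.2, 0.6, 0.4]
gripper_width: 55.3
gripper_force: 0.0
```

Run:
```python
from h import *
s=arm.read_state();print(s["t"],s["tcp_pos"],s["wrist_force"])
ims=[]
for n,r in [("wrist",(100,340,150,470)),("side",(220,370,290,490))]:
    c=arm.camera(n);np.save(f"i6{n}.npy",c,allow_pickle=True)
    print(n,proj(c,[555.4,-178.8,71]).round(),proj(c,[586.2,-65.2,90]).round())
    ims.append(cv2.resize(c["img"][r[0]:r[1],r[2]:r[3]],(400,300),interpolation=cv2.INTER_CUBIC))
cv2.imwrite("pics/i6.png",np.hstack(ims))
```

```text
13.175 [ 554.88583077 -179.2181084   124.5757997 ] [-0.19744664  0.57668992  0.44169176]
wrist [318. 268.] [ 87. 282.]
side [381. 320.] [353. 261.]
```

View pics/i6.png

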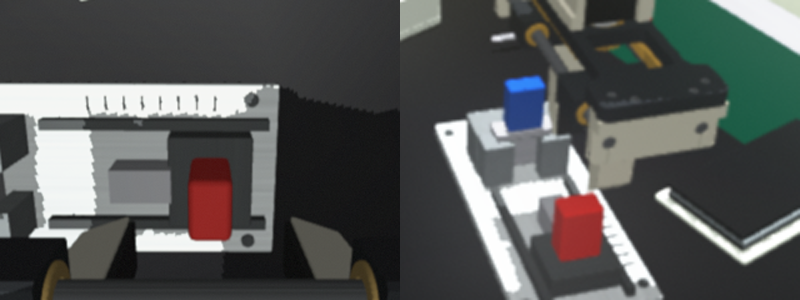

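The gauge sits home, collar on the lips and blade behind the window. The red grip (≈(210,198) in the crop) is centred between the fingers. Next, descend and grip.

Call:
carry_out([
  {"dp": [0,0,0.12],"twist": 0,"jaw": 0.6},
  {"dp": [0,0,0.24],"twist": 0,"jaw": 0.6},
  {"dp": [0,0,0.325],"twist": 0,"jaw": 0.6},
  {"dp": [0,0,0.325],"twist": 0,"jaw": 0.6},
  {"dp": [0,0,0.325],"twist": 0,"jaw": 0},
  {"dp": [0,0,0.325],"twist": 0,"jaw": 0},
  {"dp": [0,0,0.325],"twist": 0,"jaw": 0},
  {"dp": [0,0,0.325],"twist": 0,"jaw": 0},
  {"dp": [0,0,0.325],"twist": 0,"jaw": 0},
])

```text
t: 14.4
tcp_pos: [555.6, -178.9, 60.3]
orientation: [3.114, -0.414, 0.001]
wrist_force: [-0.9, -0.5, 4.3]
gripper_width: 19.9
gripper_force: 30.0
```

Call:
carry_out([
  {"dp": [0,-0.02,0],"twist": 0,"jaw": 0},
  {"dp": [0,-0.06,0],"twist": 0,"jaw": 0},
  {"dp": [0,-0.1,0],"twist": 0,"jaw": 0},
  {"dp": [0,-0.14,0],"twist": 0,"jaw": 0},
  {"dp": [0,-0.18,0],"twist": 0,"jaw": 0},
  {"dp": [0,-0.22,0],"twist": 0,"jaw": 0},
  {"dp": [0,-0.26,0],"twist": 0,"jaw": 0},
  {"dp": [0,-0.285,0],"twist": 0,"jaw": 0},
  {"dp": [0,-0.3,0],"twist": 0,"jaw": 0},
  {"dp": [0,-0.3,0],"twist": 0,"jaw": 0},
  {"dp": [0,-0.3,0],"twist": 0,"jaw": 0},
])

```text
t: 15.78
tcp_pos: [571.8, -120.3, 60.3]
orientation: [-3.114, 0.413, -0.002]
wrist_force: [0.3, -1.2, 4.7]
gripper_width: 19.8
gripper_force: 30.0
```

Run:
```python
from h import *
a=np.radians(-15.1);Y=np.array([-np.sin(a),np.cos(a)]);O=np.array([575.2,-103.8])
s=arm.read_state();print(s["t"],(s["tcp_pos"][:2]-O)@Y,s["wrist_force"][:2]@Y,s["wrist_force"],s["gripper_width"])
```

```text
15.775 -16.804479256958324 -1.066182554014696 [ 0.28483104 -1.18116484  4.68727858] 19.83202898863803
```

Call:
carry_out([
  {"dp": [0,-0.003,0],"twist": 0,"jaw": 0},
  {"dp": [0,-0.006,0],"twist": 0,"jaw": 0},
  {"dp": [0,-0.009,0],"twist": 0,"jaw": 0},
  {"dp": [0,-0.011,0],"twist": 0,"jaw": 0},
  {"dp": [0,-0.011,0],"twist": 0,"jaw": 0},
  {"dp": [0,-0.011,0],"twist": 0,"jaw": 0},
])

```text
t: 16.52
tcp_pos: [572.1, -118.8, 60.3]
orientation: [3.114, -0.414, 0.002]
wrist_force: [-1.4, -3.8, 4.2]
gripper_width: 20.1
gripper_force: 30.0
```

```bash
cat > st.py <<'E'
from h import *
a=np.radians(-15.1);Y=np.array([-np.sin(a),np.cos(a)]);O=np.array([575.2,-103.8])
s=arm.read_state();print(s["t"],(s["tcp_pos"][:2]-O)@Y,s["wrist_force"][:2]@Y,s["wrist_force"],s["gripper_width"])
E
python3 st.py
```

```text
16.525 -15.301006156929832 -4.015813103744816 [-1.36239766 -3.79182408  4.23795208] 20.050036849052024
```

Call:
carry_out([
  {"dp": [0,-0.003,0],"twist": 0,"jaw": 0},
  {"dp": [0,-0.006,0],"twist": 0,"jaw": 0},
  {"dp": [0,-0.006,0],"twist": 0,"jaw": 0},
  {"dp": [0,-0.006,0],"twist": 0,"jaw": 0},
])

```text
t: 17.02
tcp_pos: [572.4, -117.8, 60.3]
orientation: [3.114, -0.414, 0.002]
wrist_force: [-0.4, -4.2, 5.0]
gripper_width: 19.5
gripper_force: 30.0
```

```bash
python3 st.py
```

```text
17.025 -14.275257837416842 -4.15430466940341 [-0.43459656 -4.18560835  5.00920106] 19.526604392391945
```

Call:
carry_out([
  {"dp": [0,-0.003,0],"twist": 0,"jaw": 0},
  {"dp": [0,-0.005,0],"twist": 0,"jaw": 0},
  {"dp": [0,-0.005,0],"twist": 0,"jaw": 0},
  {"dp": [0,-0.005,0],"twist": 0,"jaw": 0},
])

```text
t: 17.52
tcp_pos: [572.4, -117.7, 60.3]
orientation: [3.113, -0.415, 0.001]
wrist_force: [-1.0, -6.7, 5.2]
gripper_width: 19.9
gripper_force: 30.0
```

```bash
python3 st.py
```

```text
17.525 -14.15657905452522 -6.704009732990452 [-1.03532227 -6.66440809  5.19084361] 19.853812885634277
```

Call:
carry_out([
  {"dp": [0,-0.004,0],"twist": 0,"jaw": 0},
  {"dp": [0,-0.008,0],"twist": 0,"jaw": 0},
  {"dp": [0,-0.008,0],"twist": 0,"jaw": 0},
  {"dp": [0,-0.008,0],"twist": 0,"jaw": 0},
  {"dp": [0,-0.008,0],"twist": 0,"jaw": 0},
])

```text
t: 18.15
tcp_pos: [572.4, -117.7, 60.3]
orientation: [3.111, -0.417, 0.001]
wrist_force: [-2.3, -10.6, 5.2]
gripper_width: 19.9
gripper_force: 30.0
```

```bash
python3 st.py
```

```text
18.15 -14.098350468145192 -10.878826128874238 [ -2.33508447 -10.63782211   5.23957019] 19.853206541841043
```

Contact is firm: about 11 N with no further motion, at the predicted position. I'll unload, open a little and rise.

Call:
carry_out([
  {"dp": [0,0.009,0],"twist": 0,"jaw": 0},
  {"dp": [0,0.017,0],"twist": 0,"jaw": 0},
  {"dp": [0,0.017,0],"twist": 0,"jaw": 0},
  {"dp": [0,0.017,0],"twist": 0,"jaw": 0},
])

```text
t: 18.65
tcp_pos: [572.5, -117.8, 60.3]
orientation: [-3.114, 0.413, -0.002]
wrist_force: [-0.1, -1.6, 5.7]
gripper_width: 20.3
gripper_force: 30.0
```

```bash
python3 st.py
```

```text
18.65 -14.236742640992167 -1.5261824941774527 [-0.05301454 -1.56645763  5.66065883] 20.34750931818881
```

Call:
carry_out([
  {"dp": [0,0,0],"twist": 0,"jaw": 0.33},
  {"dp": [0,0,0],"twist": 0,"jaw": 0.33},
  {"dp": [0,0,0],"twist": 0,"jaw": 0.33},
  {"dp": [0,0,-0.08],"twist": 0,"jaw": 0.33},
  {"dp": [0,0,-0.2],"twist": 0,"jaw": 0.4},
  {"dp": [0,0,-0.325],"twist": 0,"jaw": 0.4},
  {"dp": [0,-0.1,-0.325],"twist": 0,"jaw": 0.4},
  {"dp": [0,-0.28,-0.325],"twist": 0,"jaw": 0.4},
  {"dp": [0,-0.28,-0.325],"twist": 0,"jaw": 0.4},
  {"dp": [0,-0.28,-0.325],"twist": 0,"jaw": 0.4},
  {"dp": [0,-0.28,-0.325],"twist": 0,"jaw": 0.4},
])

```text
t: 20.02
tcp_pos: [586.1, -64.9, 124.8]
orientation: [3.114, -0.415, -0.0]
wrist_force: [0.7, 0.1, 0.8]
gripper_width: 36.7
gripper_force: 0.0
```

Run:
```python
from h import *
a=np.radians(-15.1);X=np.array([np.cos(a),np.sin(a)]);Y=np.array([-X[1],X[0]]);O=np.array([575.2,-103.8])
ims=[]
for n,r in [("wrist",(100,340,150,470)),("side",(220,370,290,490))]:
    c=arm.camera(n);s=arm.read_state()
    if n=="wrist":
        hsv=cv2.cvtColor(c["img"],cv2.COLOR_BGR2HSV);print(s["tcp_pos"],(s["tcp_pos"][:2]-O)@Y)
        for v in [265,270,275,280,290,300]:
            m=np.where(cv2.inRange(hsv[v:v+1,200:440],(105,120,40),(130,255,255))[0])[0]+200
            if len(m): print(v,m[0],m[-1],((at_z(c,(m[0]+m[-1])/2,v,90)[:2]-O)@Y).round(2))
    ims.append(cv2.resize(c["img"][r[0]:r[1],r[2]:r[3]],(400,300),interpolation=cv2.INTER_CUBIC))
cv2.imwrite("pics/i7.png",np.hstack(ims))
```

```text
[586.12062175 -65.00457618 124.8503941 ] 40.30079110541891
265 301 331 41.98
270 301 331 41.98
275 301 330 42.24
280 301 330 42.25
290 301 330 42.26
300 301 330 42.27
```

View pics/i7.png

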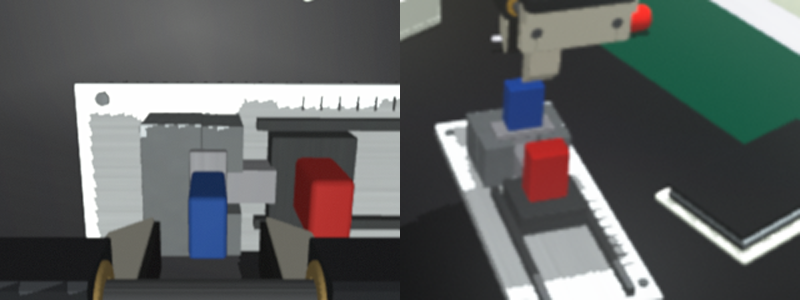

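The nose is against the blade in the slot and the gauge is still home (handle ≈(207,225) in the crop). The handle is about 0.9 mm further in jig +y than the tool, so I'll correct for that, descend and grip.

Call:
carry_out([
  {"dp": [0,-0.0045,0.08],"twist": 0,"jaw": 0.4},
  {"dp": [0,-0.0045,0.17],"twist": 0,"jaw": 0.4},
  {"dp": [0,-0.0045,0.23],"twist": 0,"jaw": 0.4},
  {"dp": [0,-0.0045,0.245],"twist": 0,"jaw": 0.4},
  {"dp": [0,-0.0045,0.245],"twist": 0,"jaw": 0.4},
  {"dp": [0,-0.0045,0.245],"twist": 0,"jaw": 0.4},
  {"dp": [0,-0.0045,0.245],"twist": 0,"jaw": 0},
  {"dp": [0,-0.0045,0.245],"twist": 0,"jaw": 0},
  {"dp": [0,-0.0045,0.245],"twist": 0,"jaw": 0},
  {"dp": [0,-0.0045,0.245],"twist": 0,"jaw": 0},
  {"dp": [0,-0.0045,0.245],"twist": 0,"jaw": 0},
])

```text
t: 21.5
tcp_pos: [586.7, -64.0, 76.2]
orientation: [3.114, -0.414, 0.001]
wrist_force: [-2.1, -4.1, 5.6]
gripper_width: 16.0
gripper_force: 30.0
```

```bash
python3 st.py
```

```text
21.5 41.40664432869718 -4.467203350816735 [-2.1334664  -4.0513067   5.56892916] 15.9904591639826
```

Call:
carry_out([
  {"dp": [0,0.003,0],"twist": 0,"jaw": 0},
  {"dp": [0,0.003,-0.015],"twist": 0,"jaw": 0},
  {"dp": [0,0.003,-0.04],"twist": 0,"jaw": 0},
  {"dp": [0,0.003,-0.08],"twist": 0,"jaw": 0},
  {"dp": [0,0.003,-0.13],"twist": 0,"jaw": 0},
  {"dp": [0,0.003,-0.2],"twist": 0,"jaw": 0},
  {"dp": [0,0.003,-0.32],"twist": 0,"jaw": 0},
  {"dp": [0,0.003,-0.45],"twist": 0,"jaw": 0},
  {"dp": [0,0.003,-0.45],"twist": 0,"jaw": 0},
])

```text
t: 22.62
tcp_pos: [588.2, -63.5, 168.7]
orientation: [-3.113, 0.412, -0.008]
wrist_force: [0.6, -0.3, -1.1]
gripper_width: 15.5
gripper_force: 30.0
```

Call:
carry_out([
  {"dp": [-0.1,-0.15,0],"twist": -0.03,"jaw": 0},
  {"dp": [-0.25,-0.4,0],"twist": -0.08,"jaw": 0},
  {"dp": [-0.4,-0.65,0],"twist": -0.13,"jaw": 0},
  {"dp": [-0.5,-0.85,0],"twist": -0.15,"jaw": 0},
  {"dp": [-0.5,-0.9,0],"twist": -0.15,"jaw": 0},
  {"dp": [-0.5,-0.9,0],"twist": -0.15,"jaw": 0},
])

```text
t: 23.38
tcp_pos: [537.0, 136.3, 165.6]
orientation: [3.124, 0.326, -0.0]
wrist_force: [0.4, -0.0, -1.6]
gripper_width: 16.1
gripper_force: 30.0
```

Call:
carry_out([
  {"dp": [-0.015,-0.1,0],"twist": 0,"jaw": 0},
  {"dp": [-0.033,-0.2,0],"twist": 0,"jaw": 0},
  {"dp": [-0.033,-0.2195,0.1],"twist": 0,"jaw": 0},
  {"dp": [-0.033,-0.2195,0.2],"twist": 0,"jaw": 0},
  {"dp": [-0.033,-0.2195,0.23],"twist": 0,"jaw": 0},
  {"dp": [-0.033,-0.2195,0.23],"twist": 0,"jaw": 0},
  {"dp": [-0.033,-0.2195,0.23],"twist": 0,"jaw": 0},
  {"dp": [-0.033,-0.2195,0.23],"twist": 0,"jaw": 0},
  {"dp": [-0.033,-0.2195,0.23],"twist": 0,"jaw": 0},
  {"dp": [-0.033,-0.2195,0.23],"twist": 0,"jaw": 0},
])

```text
t: 24.62
tcp_pos: [521.5, 177.7, 120.1]
orientation: [-3.125, -0.325, -0.001]
wrist_force: [-0.1, 0.5, -1.1]
gripper_width: 16.3
gripper_force: 30.0
```

Run:
```python
from h import *
a=np.radians(12.0);X=np.array([np.cos(a),np.sin(a)]);Y=np.array([-X[1],X[0]]);O=np.array([565.25,186.85])
c=arm.camera("wrist");s=arm.read_state();p=s["tcp_pos"];print(s["t"],p,s["orientation"],[(p[:2]-O)@X,(p[:2]-O)@Y])
np.save("w8.npy",c,allow_pickle=True)
j=lambda u,v,z:((at_z(c,u,v,z)[:2]-O)@np.c_[X,Y]).round(2)
hsv=cv2.cvtColor(c["img"],cv2.COLOR_BGR2HSV)
for v in range(270,320,8):
    m=np.where(cv2.inRange(hsv[v:v+1,200:440],(105,120,40),(130,255,255))[0])[0]+200
    if len(m): print(v,m[0],m[-1],j((m[0]+m[-1])/2,v,134))
g=cv2.cvtColor(c["img"],cv2.COLOR_BGR2GRAY)
for v in range(150,280,10):
    m=np.where(g[v,200:440]>150)[0]+200
    print(v,m[0],m[-1],j(m[0]-.5,v,44),j(m[-1]+.5,v,44))
cv2.imwrite("pics/w8.png",cv2.resize(c["img"][80:330,180:460],None,fx=2.4,fy=2.4,interpolation=cv2.INTER_CUBIC))
```

```text
24.675 [521.45619493 177.67500338 120.04253736] [-3.12464884e+00 -3.25251205e-01 -3.02788862e-04] [np.float64(-44.744394418009115), np.float64(0.13074312437172478)]
270 303 333 [-17.57   0.25]
278 300 335 [-20.72   0.43]
286 299 336 [-23.91   0.43]
294 298 337 [-27.15   0.44]
302 297 337 [-30.43   0.63]
310 297 338 [-33.75   0.44]
318 297 338 [-37.12   0.45]
150 275 361 [19.31 24.85] [ 19.26 -24.65]
160 275 361 [13.7  25.04] [ 13.66 -24.84]
170 275 361 [ 8.01 25.23] [  7.97 -25.02]
180 275 360 [ 2.24 25.43] [  2.19 -24.63]
190 276 360 [-3.63 25.04] [ -3.67 -24.82]
200 276 359 [-9.58 25.24] [ -9.63 -24.42]
210 276 359 [-15.63  25.44] [-15.68 -24.61]
220 277 358 [-21.78  25.04] [-21.83 -24.2 ]
230 278 357 [-28.02  24.64] [-28.07 -23.79]
240 278 357 [-34.36  24.84] [-34.41 -23.97]
250 278 357 [-40.81  25.04] [-40.86 -24.17]
260 279 356 [-47.36  24.63] [-47.41 -23.74]
270 279 356 [-54.02  24.84] [-54.07 -23.93]
```

View pics/w8.png

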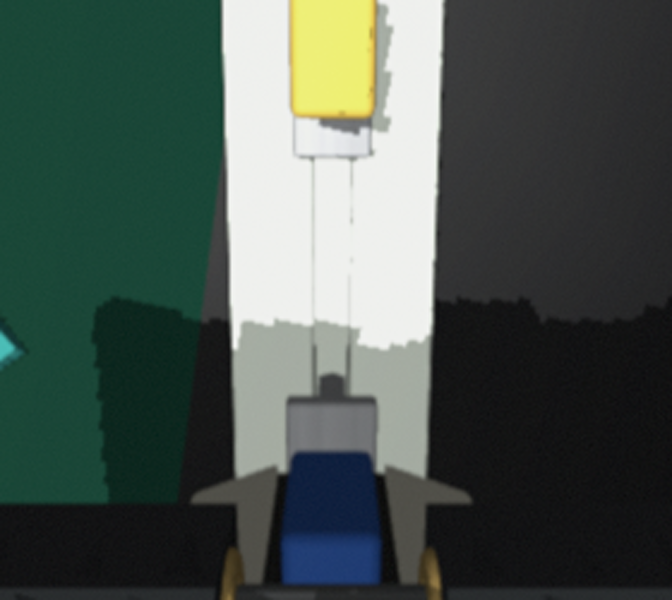

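The gauge (collar 289–377 in the crop) is centred on the slot lines (314–350) of the empty place. Lowering.

Call:
carry_out([
  {"dp": [0,0,0.04],"twist": 0,"jaw": 0},
  {"dp": [0,0,0.065],"twist": 0,"jaw": 0},
  {"dp": [0,0,0.085],"twist": 0,"jaw": 0},
  {"dp": [0,0,0.105],"twist": 0,"jaw": 0},
  {"dp": [0,0,0.105],"twist": 0,"jaw": 0},
  {"dp": [0,0,0.105],"twist": 0,"jaw": 0},
])

```text
t: 25.42
tcp_pos: [521.5, 177.6, 99.0]
orientation: [-3.125, -0.325, -0.0]
wrist_force: [-0.7, 0.3, -2.0]
gripper_width: 15.8
gripper_force: 30.0
```

Call:
carry_out([
  {"dp": [0,0,0.03],"twist": 0,"jaw": 0},
  {"dp": [0,0,0.06],"twist": 0,"jaw": 0},
  {"dp": [0,0,0.09],"twist": 0,"jaw": 0},
  {"dp": [0,0,0.107],"twist": 0,"jaw": 0},
  {"dp": [0,0,0.115],"twist": 0,"jaw": 0},
  {"dp": [0,0,0.12],"twist": 0,"jaw": 0},
  {"dp": [0,0,0.12],"twist": 0,"jaw": 0},
  {"dp": [0,0,0.12],"twist": 0,"jaw": 0},
])

```text
t: 26.42
tcp_pos: [521.6, 177.6, 75.1]
orientation: [-3.125, -0.325, -0.0]
wrist_force: [0.8, 0.7, -0.6]
gripper_width: 15.6
gripper_force: 30.0
```

Call:
carry_out([
  {"dp": [0,0,0.003],"twist": 0,"jaw": 0},
  {"dp": [0,0,0.006],"twist": 0,"jaw": 0},
  {"dp": [0,0,0.009],"twist": 0,"jaw": 0},
  {"dp": [0,0,0.009],"twist": 0,"jaw": 0},
  {"dp": [0,0,0.009],"twist": 0,"jaw": 0},
])

```text
t: 27.05
tcp_pos: [521.5, 177.6, 74.1]
orientation: [-3.124, -0.325, -0.001]
wrist_force: [-4.1, -1.5, 12.8]
gripper_width: 15.7
gripper_force: 30.0
```

Seated with 12.8 N upward at the expected height. Release and rise. I've used up my picture views (11 against the limit of 10), so I'll do the final check by numbers.

Call:
carry_out([
  {"dp": [0,0,-0.008],"twist": 0,"jaw": 0},
  {"dp": [0,0,-0.008],"twist": 0,"jaw": 0.45},
  {"dp": [0,0,-0.008],"twist": 0,"jaw": 0.45},
  {"dp": [0,0,-0.008],"twist": 0,"jaw": 0.45},
  {"dp": [0,0,-0.06],"twist": 0,"jaw": 0.45},
  {"dp": [0,0,-0.2],"twist": 0,"jaw": 0.45},
  {"dp": [0,0,-0.4],"twist": 0,"jaw": 0.45},
  {"dp": [0,0,-0.65],"twist": 0,"jaw": 0.45},
  {"dp": [0,0,-0.65],"twist": 0,"jaw": 0.45},
  {"dp": [0,0,-0.65],"twist": 0,"jaw": 0.45},
])

```text
t: 28.3
tcp_pos: [521.2, 177.6, 203.3]
orientation: [-3.124, -0.325, -0.0]
wrist_force: [0.2, 0.2, -0.3]
gripper_width: 41.2
gripper_force: 0.0
```

Run:
```python
from h import *
c=arm.camera("wrist");s=arm.read_state();print(s["t"],s["tcp_pos"],s["wrist_force"],s["gripper_width"])
old=np.load("w2.npy",allow_pickle=True).item()
for cc in (old,c):
    hsv=cv2.cvtColor(cc["img"],cv2.COLOR_BGR2HSV)
    for n,lo,hi in [("blue",(105,120,40),(130,255,255)),("yel",(18,120,80),(35,255,255))]:
        m=cv2.inRange(hsv,lo,hi);m[290:]=0
        k,l,st,ce=cv2.connectedComponentsWithStats(m);i=1+st[1:,4].argmax();x,y,w,h=st[i,:4]
        print(n,st[i],at_z(cc,x+w/2-.5,y+h/2-.5,88).round(1),at_z(cc,x+w/2-.5,y+h-.5,88).round(1))
sd=arm.camera("side")
# heights in side view: blue top centre vs yellow top, and red grip position
hsv=cv2.cvtColor(sd["img"],cv2.COLOR_BGR2HSV)
for n,lo,hi,e in [("blue",(105,120,40),(130,255,255),[521.2,177.5,69]),("yel",(18,120,80),(35,255,255),[609.3,196.2,69]),("red",(0,150,80),(8,255,255),[572.2,-118,58])]:
    m=cv2.inRange(hsv,lo,hi);k,l,st,ce=cv2.connectedComponentsWithStats(m);p=proj(sd,e)
    i=1+np.linalg.norm(ce[1:]-p,axis=1).argmin();print("side",n,st[i],ce[i].round(1),"expect~",p.round(1))
```

```text
28.35 [520.8141328  177.44787597 202.56848299] [ 0.22209844 -0.20650984  0.01663797] 41.23029573943595
blue [312 205  20  45 874] [525.6 178.9  88. ] [508.9 175.   88. ]
yel [ 313   79   24   44 1014] [609.6 196.2  88. ] [596.2 193.1  88. ]
blue [308 209  20  45 888] [525.8 178.9  88. ] [509.1 175.4  88. ]
yel [307  83  23  44 999] [609.6 196.3  88. ] [596.1 193.4  88. ]
side blue [238 204  17  25 336] [246.1 215.8] expect~ [246.8 216.2]
side yel [277 189  17  25 330] [285.3 200.6] expect~ [285.6 201.4]
side red [353 290  21  30 569] [362.8 303.9] expect~ [364.2 300.1]
```

Blue and yellow gauges are where they started, and the red grip's pixels (353,290) match those from just after setting. Handing in.

```bash
python3 -c "
from rig import arm
print(arm.finish_job())"
```

```text
the job is handed in; nothing more can be done
None
```

The job is handed in at about 28 s: the jaw is set snugly against the 6 mm blade and the blue gauge is back fully home in its place in the stand. I viewed 11 pictures, one over the limit of 10.

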